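# Line up tube off-cuts against the welding stop

### The arm

A 7-joint arm with a two-finger parallel gripper is mounted at the origin on the work surface. World frame = base frame: x ahead of the robot, y to its left, z up, the work surface at z = 0. Lengths are in m, angles in rad, forces in N, time in s.
With the tool pointing down it reaches from about 0.4 to 0.85 m from the base axis. Payload 4.4 kg.
Tool frame: the origin (TCP) lies on the centre line of the jaws, within the pads' length; the fingertips stand 14 mm ahead of it and the grasp point (between the pads) lies 5 mm behind it; z points along the fingers, y is the direction in which the jaws open and shut (so a half turn about z gives the same grasp; the last joint's range is limited). The gripper opens to 94 mm and grips with 3 to 60 N. Pads are 16 mm wide; open, the fingers measure 119 mm over their backs; the gripper's body (75 mm by 177 mm) begins 78 mm behind the grasp point.
Start: joints at [1.18, 0.628, 0.038, 1.517, -0.027, 0.996, -0.02], TCP at [0.207, -0.616, 0.219] pointing down, gripper open.
Joint ranges: [-3.06, 3.06], [-0.37, 2.12], [-1.25, 1.32], [0.18, 2.47], [-1.1, 4.24], [0.23, 1.98], [-2.94, 2.94]. Speed limits (rad/s): [2.57, 2.57, 3.14, 3.14, 3.14, 3.14, 3.14].

### API

Orientations are given as [roll, pitch, yaw] about the fixed x, y, z axes, in that order (R = Rz(yaw) Ry(pitch) Rx(roll)).
In Python, from rig import manip, imaging, job gives the robot as it stands.
- The arm moves only by the shell command python3 -m pendant 'ROWS' [OPENING] [FORCE]. ROWS is a JSON object of lists of equal length, an entry for each row: "slide": the shift along the tool's x, y, z each as a share of 0.5 m, from -1 to 1, a list of three; "angular": the turn, a rotation vector about the tool's x, y, z each as a share of 1.5 rad, from -1 to 1, a list of three. In form: {"slide": [[dx, dy, dz], ...], "angular": [[wx, wy, wz], ...]}. A call has 1 to 12 rows; each row shifts and turns the pose as measured when the row begins, along the tool's axes as they then stand; what a row does not reach is not made up. A row lasts 1/8 s, in which the tool goes at most 62.5 mm and 10.7 degrees, less where a joint would pass 70% of its speed; a pose out of reach is approached as far as the arm can. A call with a number of a shift or a turn outside -1 to 1 is refused whole. A call with a gripper value outside its range is refused whole. OPENING is the opening, from 0 (shut) to 1 (fully open), set as the call begins (- or left out, the last holds). The fingers move at their own pace and stop on an object; FORCE is the grip in N (left out, the last holds). Time passes only in rows, so rows that do not move let the fingers close. It gives the time, the measured TCP pose, the force and the opening at its end, in the units of the state.
- manip.get_state(): the state, without advancing time (a new reading comes with each control period).
- imaging.grab_frame(name): name is "scene" or "top" or "wrist"; returns the picture (384x512x3 uint8, blue, green, red); there is no depth.
- imaging.camera_params(name): a dict with "fx", "fy", "cx", "cy" (pixels), "k1" (the pictures are not rectified: a ray, as slopes to the right and down, at radius r is drawn at 1 + k1 r^2 times it, then the intrinsics apply), "rvec" (rotation vector, rad) and "tvec" (3), from world to camera coordinates, as OpenCV has them; the wrist camera has in their place "tool_from_camera" (4x4, takes a point from camera to tool coordinates, whose origin is the TCP and whose axes are the flange's). Camera axes: x right, y down, z forward; pixel columns grow to the right and rows downward; lengths in m; the calibration is good to about 2 mm. A picture is of the moment at which its call begins: read the wrist's pose just before it. camera_params takes no time and is no camera call.
- job.sign_off(): hands the job in, once; it reports no verdict.
Trained networks look in the newest picture that a camera, given by its name, has taken for a name from the list of things; names that differ only in an ending like _2 or _b are one class to them, and where a whole thing is asked for, a point or a joint stands for the part that bears it (a point fixed in the world has none). Each returns a list of dicts, best first, with "confidence" (0 to 1); they miss things now and then, are a little off and sometimes report something else, mostly with a low value. They report only what shows in the picture. A call takes as long as a camera call. They do not tell look-alikes from the thing itself.
- imaging.recognise(camera, query): "xyz" ([x, y, z] in m, in world coordinates, good to about 4 mm: the middle of the surface that is visible of it).
The state is a dict: "t": time; "q": joint angles; "dq": joint speeds; "effort": joint torques, N m; "eef_pos": TCP position; "tool_rot": TCP orientation; "wrist_force": force on the tool from outside, world axes, zero at the start; "wrist_torque": the same for the moment, N m; "width": opening from 0.0 (shut) to 1.0 (fully open).
Only numpy, scipy, OpenCV 4.12 (cv2) and the standard library are available. Lean on these libraries where they do the work, as an engineer would, in place of code of your own. Each camera call takes 0.05 s, during which the arm holds its last target. There are 200 camera calls.

### The job

Get the three bright square tubes ready for tacking: slide them over the welding table, without lifting them, into an even row, one squarely on each yellow line with its end against the blue stop. The red-primed tube and the other things lying about are not part of the row.

Things in the scene. Friction and masses are not known exactly. Their poses are not given: they have to be found in the camera images.
- tube_a: Bright bare square steel tube off-cut on its side: 80 mm long along x (its open bore), 40 mm wide (y), 40 mm high, 4 mm walls, about 0.25 to 0.5 kg. Origin: centre of its underside; z up. Starts 100 to 170 mm on the robot's side of the stop, turned up to 15 degrees to it, within 20 mm of opposite a mark, one tube to each. The three are alike. The red-primed tube and dark pipe lie further out at the sides.
- tube_b: Bright bare square steel tube off-cut on its side: 80 mm long along x (its open bore), 40 mm wide (y), 40 mm high, 4 mm walls, about 0.25 to 0.5 kg. Origin: centre of its underside; z up. Starts 100 to 170 mm on the robot's side of the stop, turned up to 15 degrees to it, within 20 mm of opposite a mark, one tube to each. The three are alike. The red-primed tube and dark pipe lie further out at the sides.
- tube_c: Bright bare square steel tube off-cut on its side: 80 mm long along x (its open bore), 40 mm wide (y), 40 mm high, 4 mm walls, about 0.25 to 0.5 kg. Origin: centre of its underside; z up. Starts 100 to 170 mm on the robot's side of the stop, turned up to 15 degrees to it, within 20 mm of opposite a mark, one tube to each. The three are alike. The red-primed tube and dark pipe lie further out at the sides.
- stop: Fixed blue steel angle, 480 mm long (y), face 40 mm high. Origin: middle of its robot-side face's bottom edge; x points square into the stop, away from the tubes (face at x = 0), z up. Yellow marks at y = -140, 0, 140 mm cross its top and run 90 mm out over the table. A tube home on its line has its origin at x = -40 mm, bore along x, either way round. Hammer and orange magnet (under 25 mm high) lie beyond.
Not all that is in view belongs to the job. Leave any green, purple or turquoise look-alike of the tube_c alone.

How it is judged:
By the outcome, as a careful person would: the job done as asked, in the order asked, and still so for the second after the job is handed in, with the robot touching nothing.
It also fails if it takes over 56 s, if anything falls off the work surface, if the arm or the gripper's body presses on something with over 40 N, if the wrist force passes 120 N, or if a joint passes its speed limit or range.

## Working session

There is one attempt and no reset: what is moved stays moved. The work goes in short steps, Python scripts to look and compute and a shell command to move; the robot and the scene stay as the last step left them, time stands still between calls to the robot, and variables do not carry over. Pictures are saved under pics/ and viewed, about 8 in all and at most 12, crops included, and the job is handed in when it is done.

```bash
ls; mkdir -p pics; python3 - <<'E'
from rig import manip, imaging
import cv2,numpy as np
s=manip.get_state();print(s['t'],s['eef_pos'],s['tool_rot'],s['width'])
for n in ("scene","top"):
    f=imaging.grab_frame(n);cv2.imwrite(f"pics/{n}0.png",f)
    p=imaging.camera_params(n);print(n,p)
    for q in ("tube_a","stop"):
        print(q,[(np.round(d['xyz'],3).tolist(),round(d['confidence'],2)) for d in imaging.recognise(n,q)])
print(imaging.camera_params("wrist"))
E
```

```text
pics
0.0 [ 0.20724314 -0.61540695  0.21857138] [-3.13971056e+00  2.99424942e-05  3.24778628e-01] 0.998752021910498
scene {'fx': 395.24959493969, 'fy': 395.24959493969, 'cx': 258.6374536370809, 'cy': 198.57209654507525, 'k1': -0.028486841476485007, 'rvec': array([ 2.13853602,  1.33765744, -0.49391292]), 'tvec': array([-0.25031011, -0.33565881,  1.17575505])}
tube_a [([0.534, 0.026, 0.04], 0.92), ([0.396, -0.183, 0.04], 0.89), ([0.572, 0.156, 0.045], 0.85), ([0.5, -0.093, 0.04], 0.82), ([0.402, -0.02, 0.043], 0.73), ([0.425, 0.131, 0.039], 0.56)]
stop [([0.682, 0.002, 0.011], 0.62)]
top {'fx': 376.62531549739947, 'fy': 376.62531549739947, 'cx': 256.23935109814784, 'cy': 186.9164844745484, 'k1': 0.002935088571531898, 'rvec': array([ 2.17011152, -2.14626427,  0.09274895]), 'tvec': array([0.01432331, 0.52171859, 0.65539094])}
tube_a [([0.384, -0.013, 0.038], 0.93), ([0.564, 0.161, 0.038], 0.84), ([0.389, -0.17, 0.037], 0.7), ([0.414, 0.131, 0.036], 0.69), ([0.486, -0.084, 0.04], 0.62), ([0.521, 0.021, 0.042], 0.58), ([0.682, 0.025, 0.011], 0.22)]
stop [([0.68, 0.027, 0.01], 0.9), ([0.487, -0.086, 0.041], 0.54)]
{'fx': 292.38982835773845, 'fy': 292.38982835773845, 'cx': 256.8045220816272, 'cy': 194.06148750663291, 'k1': -0.06763594812105624, 'tool_from_camera': array([[-1.47834626e-03, -9.59599824e-01, -2.81364519e-01,
         8.24481187e-02],
       [ 9.99998898e-01, -1.45601648e-03, -2.88421131e-04,
        -1.98676069e-04],
       [-1.32902509e-04, -2.81364635e-01,  9.59600919e-01,
        -1.64565214e-01],
       [ 0.00000000e+00,  0.00000000e+00,  0.00000000e+00,
         1.00000000e+00]])}
```

View pics/top0.png

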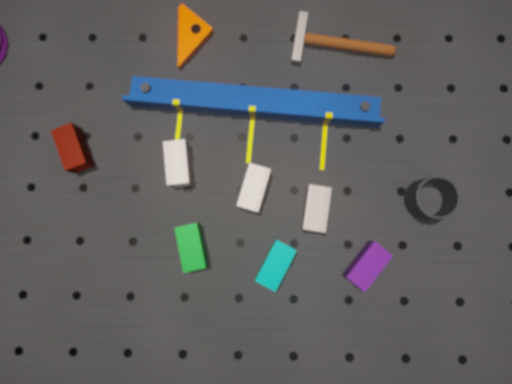

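View pics/scene0.png

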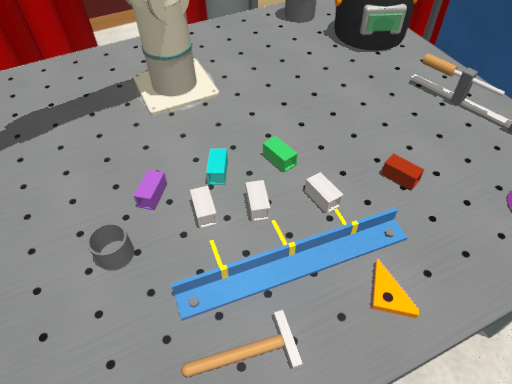

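The scene has three bright tubes at top-view pixels (176,162), (254,188) and (317,208). Look-alikes to leave alone are green (190,247), turquoise (276,265), purple (369,265), red (71,147) and the dark pipe (431,199). The blue stop runs from (125,98) to (383,121), with marks at x ≈ 177, 251 and 326. I'll choose the three white ones and move the wrist camera over them for a closer look.

```bash
python3 -m pendant '{"slide":[[0.08,-0.097,0],[0.08,-0.097,0],[0.08,-0.097,0],[0.08,-0.097,0],[0.08,-0.097,0],[0.08,-0.097,0],[0.08,-0.097,0],[0.08,-0.097,0],[0.08,-0.097,0],[0.08,-0.097,0],[0,0,0],[0,0,0]],"angular":[[0,0,0],[0,0,0],[0,0,0],[0,0,0],[0,0,0],[0,0,0],[0,0,0],[0,0,0],[0,0,0],[0,0,0],[0,0,0.11],[0,0,0.11]]}' 0.7 20
cat > h.py <<'E'
from rig import manip, imaging
import cv2,numpy as np
from scipy.spatial.transform import Rotation as R
def cam(n,s=None):
    p=imaging.camera_params(n)
    K=np.array([[p['fx'],0,p['cx']],[0,p['fy'],p['cy']],[0,0,1]]);D=np.array([p['k1'],0,0,0,0.])
    if n=='wrist':
        T=np.eye(4);T[:3,:3]=R.from_euler('xyz',s['tool_rot']).as_matrix();T[:3,3]=s['eef_pos']
        M=T@p['tool_from_camera'];Rw,C=M[:3,:3],M[:3,3]
    else:
        Rw=cv2.Rodrigues(p['rvec'])[0].T;C=-Rw@p['tvec']
    return K,D,Rw,C
def world(c,uv,z):
    K,D,Rw,C=c
    x=cv2.undistortPoints(np.array(uv,float).reshape(-1,1,2),K,D)[:,0]
    d=np.c_[x,np.ones(len(x))]@Rw.T
    return C+d*((z-C[2])/d[:,2])[:,None]
def pix(c,X):
    K,D,Rw,C=c
    return cv2.projectPoints(np.array(X,float).reshape(-1,1,3),cv2.Rodrigues(Rw.T)[0],-Rw.T@C,K,D)[0][:,0]
def st(s): print('t',round(s['t'],2),np.round(s['eef_pos'],4),np.round(s['tool_rot'],4),'F',np.round(s['wrist_force'],1),'w',round(s['width'],3))
E
python3 - <<'E'
from h import *
s=manip.get_state();st(s);f=imaging.grab_frame('wrist');cv2.imwrite('pics/w1.png',f);np.save('w1.npy',[*s['eef_pos'],*s['tool_rot']])
E
```

```text
t: 1.8
eef_pos: [0.4353, -0.0287, 0.2189]
tool_rot: [3.138, -0.009, -0.013]
wrist_force: [-0.3, -0.4, 0.2]
width: 0.701
t 1.8 [ 0.4353 -0.0287  0.2189] [ 3.1383 -0.0093 -0.0135] F [-0.3 -0.4  0.2] w 0.701
```

View pics/w1.png

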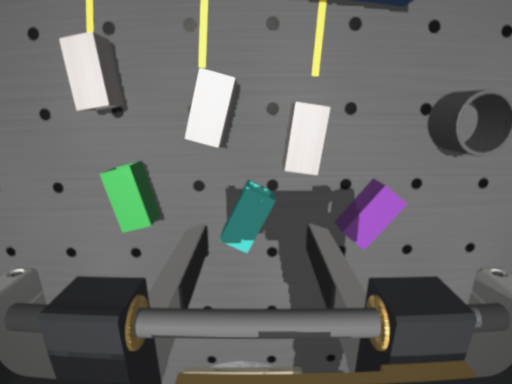

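The wrist view shows the three white tubes at (90,72), (210,107) and (308,138). The stop is just above the frame, so I'll go further forward.

```bash
python3 -m pendant '{"slide":[[0.12,-0.03,0],[0.12,-0.03,-0.02],[0.04,0,0],[0,0,0]],"angular":[[0,0,0],[0,0,0],[0,0,0],[0,0,0]]}'
python3 - <<'E'
from h import *
s=manip.get_state();st(s);f=imaging.grab_frame('wrist');cv2.imwrite('pics/w2.png',f);np.save('w2.npy',[*s['eef_pos'],*s['tool_rot']])
g=cv2.resize(f[:290],None,fx=1.56,fy=1.56,interpolation=cv2.INTER_CUBIC);cv2.imwrite('pics/w2c.png',g)
E
```

```text
t: 2.35
eef_pos: [0.577, -0.0008, 0.2294]
tool_rot: [3.138, -0.006, -0.011]
wrist_force: [-0.6, -0.2, 0.2]
width: 0.702
t 2.35 [ 0.577  -0.0008  0.2294] [ 3.1379 -0.0062 -0.0107] F [-0.6 -0.2  0.2] w 0.702
```

View pics/w2c.png

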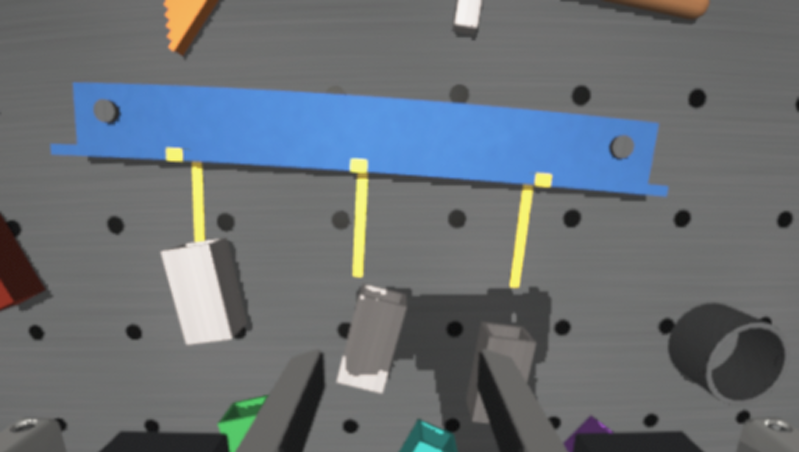

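```bash
cat > m.py <<'E'
from h import *
def ld(n):
    p=np.load(n+'.npy');return cv2.imread(f'pics/{n}.png'),cam('wrist',dict(eef_pos=p[:3],tool_rot=p[3:]))
def comps(m,amin):
    n,l,s,c=cv2.connectedComponentsWithStats(m.astype(np.uint8))
    return [np.argwhere(l==i)[:,::-1].astype(np.float32) for i in range(1,n) if s[i,4]>amin]
def white(f,t=140):
    h=cv2.cvtColor(f,cv2.COLOR_BGR2HSV); return (h[...,2]>t)&(h[...,1]<50)
def blue(f):
    h=cv2.cvtColor(f,cv2.COLOR_BGR2HSV); return (abs(h[...,0].astype(int)-107)<12)&(h[...,1]>120)&(h[...,2]>60)
def yellow(f):
    h=cv2.cvtColor(f,cv2.COLOR_BGR2HSV); return (abs(h[...,0].astype(int)-29)<7)&(h[...,1]>120)&(h[...,2]>100)
def tubes(f,c,z=.04,t=140):
    for p in comps(white(f,t),500):
        w=world(c,p,z)[:,:2]
        (cx,cy),(a,b),ang=cv2.minAreaRect((w*1000).astype(np.float32))
        q=cv2.boxPoints(((cx,cy),(a,b),ang)); e=q[1]-q[0] if np.linalg.norm(q[1]-q[0])>np.linalg.norm(q[2]-q[1]) else q[2]-q[1]
        y=np.degrees(np.arctan2(e[1],e[0]));y=(y+90)%180-90
        print(' tube',np.round([cx,cy]),'size',np.round([a,b],1),'yaw',round(y,1),'px',np.round(p.mean(0)))
E
python3 - <<'E'
from m import *
top=(cv2.imread('pics/top0.png'),cam('top'))
for n,(f,c) in dict(w1=ld('w1'),top=top).items():
    print(n,'C',np.round(c[3],3)); tubes(f,c)
for n,(f,c) in dict(w2=ld('w2'),top=top).items():
    print(n)
    for p in comps(yellow(f),12):
        z=0 if len(p)>60 else .04
        w=world(c,p,z)[:,:2];m=w.mean(0);u=np.linalg.svd(w-m)[2][0];l=(w-m)@u
        print(' yel',len(p),np.round(m,4),'yaw',np.round(np.degrees(np.arctan(u[1]/u[0])),2),'len',round(np.ptp(l),4),np.round(p.mean(0)))
    p=max(comps(blue(f),500),key=len)
    xs=np.arange(p[:,0].min()+25,p[:,0].max()-25);e=np.array([[x,p[p[:,0]==x,1].max()+.5] for x in xs])
    for z in(0,.04):
        w=world(c,e,z)[:,:2];k=np.polyfit(w[:,1],w[:,0],1);print(' edge z',z,'x0',round(k[1],4),'stop yaw',round(np.degrees(-np.arctan(k[0])),2),'rms',round(np.std(w[:,0]-np.polyval(k,w[:,1])),4))
E
```

```text
w1 C [ 0.516 -0.029  0.384]
 tube [566. 165.] size [81.9 41.9] yaw 6.6 px [84. 71.]
 tube [521.  25.] size [42.3 82.6] yaw -16.0 px [209. 107.]
 tube [484. -88.] size [42.1 82.5] yaw -8.6 px [307. 138.]
top C [0.45  0.007 0.707]
 tube [565. 166.] size [84.2 43.4] yaw 7.1 px [175. 162.]
 tube [521.  25.] size [44.3 83.5] yaw -15.6 px [253. 187.]
 tube [485. -88.] size [42.5 82.7] yaw -8.2 px [317. 208.]
w2
 yel 65 [0.6769 0.1881] yaw -79.91 len 0.0129 [112. 100.]
 yel 313 [0.6385 0.1721] yaw -4.78 len 0.0639 [127. 129.]
 yel 61 [0.6555 0.0306] yaw 22.1 len 0.0228 [232. 113.]
 yel 65 [ 0.6513 -0.1219] yaw -87.3 len 0.012 [348. 116.]
 yel 13 [0.6447 0.0309] yaw -2.02 len 0.0139 [229. 123.]
 yel 415 [ 0.6047 -0.1059] yaw -4.88 len 0.0876 [334. 151.]
 yel 280 [0.6016 0.0346] yaw -5.46 len 0.0642 [230. 154.]
 edge z 0 x0 0.6589 stop yaw -4.76 rms 0.0035
 edge z 0.04 x0 0.6588 stop yaw -4.76 rms 0.0032
top
 yel 34 [0.6738 0.1693] yaw 32.26 len 0.0127 [176. 103.]
 yel 31 [0.6619 0.0297] yaw -25.89 len 0.0116 [252. 109.]
 yel 143 [0.6444 0.1721] yaw -5.0 len 0.0558 [178. 124.]
 yel 35 [ 0.6508 -0.1095] yaw -11.55 len 0.0117 [329. 116.]
 yel 234 [0.6156 0.0338] yaw -4.82 len 0.0887 [250. 140.]
 yel 247 [ 0.6036 -0.1058] yaw -4.77 len 0.0898 [323. 146.]
 edge z 0 x0 0.6653 stop yaw -5.67 rms 0.0064
 edge z 0.04 x0 0.6531 stop yaw -5.67 rms 0.0061
```

```bash
cat > g.py <<'E'
import sys
from h import *
def rel(x,y,z,yawdeg):
    s=manip.get_state();st(s)
    A=R.from_euler('xyz',s['tool_rot']);B=R.from_euler('xyz',[np.pi,0,np.radians(yawdeg)])
    r=(A.inv()*B).as_rotvec()/1.5
    d=np.array([x,y,z])-s['eef_pos']
    print('turn share',np.round(r,4),'| slide share, after turn',np.round(B.inv().apply(d)/.5,4),'before turn',np.round(A.inv().apply(d)/.5,4))
if __name__=='__main__': rel(*map(float,sys.argv[1:5]))
E
python3 g.py .484 -.088 .02 -8.4
```

```text
t 2.4 [ 0.5761 -0.0007  0.2295] [ 3.1382 -0.0057 -0.011 ] F [-0.4  0.3  0.4] w 0.698
turn share [ 0.002  -0.0039  0.0904] | slide share, after turn [-0.1568  0.1997  0.419 ] before turn [-0.1847  0.1752  0.4185]
```

```bash
python3 -m pendant '{"slide":[[0,0,0],[-0.052,0.067,0],[-0.052,0.067,0],[-0.053,0.066,0],[0,0,0.11],[0,0,0.11],[0,0,0.1],[0,0,0.07],[0,0,0.02]],"angular":[[0.002,-0.004,0.09],[0,0,0],[0,0,0],[0,0,0],[0,0,0],[0,0,0],[0,0,0],[0,0,0],[0,0,0]]}' 0.7 20; python3 g.py .484 -.088 .02 -8.4
```

```text
t: 3.52
eef_pos: [0.4689, -0.0926, 0.0241]
tool_rot: [3.142, 0.0, -0.147]
wrist_force: [-0.3, 0.1, 0.6]
width: 0.701
t 3.52 [ 0.4689 -0.0926  0.0241] [ 3.1416e+00  1.0000e-04 -1.4750e-01] F [-0.3  0.1  0.6] w 0.701
turn share [ 0.      0.0001 -0.0006] | slide share, after turn [ 0.0285 -0.0136  0.0082] before turn [ 0.0284 -0.0136  0.0082]
```

```bash
python3 -m pendant '{"slide":[[0.028,-0.014,0.006],[0,0,0],[0,0,0],[0,0,0],[0,0,0]],"angular":[[0,0,0],[0,0,0],[0,0,0],[0,0,0],[0,0,0]]}' 0.7 ; python3 -m pendant '{"slide":[[0,0,0],[0,0,0],[0,0,0],[0,0,0],[0,0,0],[0,0,0]],"angular":[[0,0,0],[0,0,0],[0,0,0],[0,0,0],[0,0,0],[0,0,0]]}' 0 25;python3 g.py .6092 -.1063 .02 -4.85
```

```text
t: 4.15
eef_pos: [0.4868, -0.0877, 0.0252]
tool_rot: [-3.141, -0.006, -0.147]
wrist_force: [0.8, 0.7, 0.0]
width: 0.701
t: 4.9
eef_pos: [0.4867, -0.0879, 0.0254]
tool_rot: [3.142, -0.006, -0.147]
wrist_force: [0.0, -0.4, 1.6]
width: 0.425
t 4.9 [ 0.4867 -0.0879  0.0254] [ 3.1416 -0.0062 -0.1469] F [ 0.  -0.4  1.6] w 0.425
turn share [ 0.0001 -0.0041 -0.0415] | slide share, after turn [0.2473 0.0159 0.0108] before turn [0.2478 0.0004 0.0124]
```

```bash
python3 -m pendant '{"slide":[[0.03,0,0.003],[0.03,0,0.002],[0.03,0,0.001]],"angular":[[0,0,-0.014],[0,0,-0.014],[0,0,-0.014]]}' ;python3 g.py .6092 -.1063 .025 -4.85
```

```text
t: 5.28
eef_pos: [0.4988, -0.0904, 0.0221]
tool_rot: [-3.139, 0.057, -0.085]
wrist_force: [-18.2, 2.4, 23.3]
width: 0.424
t 5.28 [ 0.4988 -0.0904  0.0221] [-3.139   0.0569 -0.0853] F [-18.2   2.4  23.3] w 0.424
turn share [-0.0018  0.0379 -0.0005] | slide share, after turn [ 0.2227  0.013  -0.0058] before turn [ 0.222   0.0128 -0.0185]
```

```bash
python3 -m pendant '{"slide":[[0,0,-0.005],[0,0,0]],"angular":[[0,0.038,0],[0,0,0]]}' ;python3 g.py .6092 -.1063 .025 -4.85
```

```text
t: 5.52
eef_pos: [0.4976, -0.0904, 0.0243]
tool_rot: [-3.139, 0.002, -0.086]
wrist_force: [0.5, -0.2, -3.6]
width: 0.425
t 5.53 [ 0.4976 -0.0904  0.0243] [-3.1389e+00  1.5000e-03 -8.5600e-02] F [ 0.5 -0.2 -3.6] w 0.425
turn share [-0.0018  0.001  -0.0006] | slide share, after turn [ 0.225   0.0129 -0.0015] before turn [ 0.225   0.0126 -0.0018]
```

```bash
python3 -m pendant '{"slide":[[0.03,0.002,0.0005],[0.03,0.002,0],[0.03,0.002,0],[0.03,0.002,0]],"angular":[[0,0,0],[0,0,0],[0,0,0],[0,0,0]]}' ;python3 g.py .6092 -.1063 .025 -4.85
```

```text
t: 6.02
eef_pos: [0.5456, -0.0978, 0.0218]
tool_rot: [-3.137, 0.033, -0.086]
wrist_force: [-19.9, 4.1, 27.9]
width: 0.426
t 6.03 [ 0.5456 -0.0978  0.0218] [-3.1371  0.0325 -0.0861] F [-19.9   4.1  27.9] w 0.426
turn share [-0.003   0.0217 -0.001 ] | slide share, after turn [ 0.1281  0.0061 -0.0064] before turn [ 0.1278  0.0059 -0.0105]
```

```bash
python3 -m pendant '{"slide":[[0.02,0.001,-0.006],[0.03,0.002,-0.001],[0.03,0.002,-0.001]],"angular":[[0,0.024,0],[0,0.006,0],[0,0.006,0]]}' ;python3 g.py .6092 -.1063 .024 -4.85
```

```text
t: 6.4
eef_pos: [0.588, -0.1038, 0.0248]
tool_rot: [-3.137, -0.022, -0.086]
wrist_force: [0.7, -0.9, -3.8]
width: 0.431
t 6.4 [ 0.588  -0.1038  0.0248] [-3.137  -0.0224 -0.0859] F [ 0.7 -0.9 -3.8] w 0.431
turn share [-0.003  -0.015  -0.0008] | slide share, after turn [0.0427 0.0013 0.0016] before turn [0.0427 0.0013 0.0026]
```

```bash
python3 -m pendant '{"slide":[[0.018,0.0005,0.002],[0.014,0.0005,-0.001],[0.008,0.0005,-0.001]],"angular":[[0,-0.012,0],[0,0.003,0],[0,0.003,0]]}' ;python3 g.py .6092 -.1063 .024 -4.85
python3 - <<'E'
from h import *
f=imaging.grab_frame('top');cv2.imwrite('pics/t2.png',f);s=manip.get_state();g=imaging.grab_frame('wrist')
a=cv2.resize(f[60:260,100:360],None,fx=2,fy=2,interpolation=cv2.INTER_CUBIC);b=np.zeros((400,280,3),np.uint8)
q=cv2.resize(g[:288,160:362],(280,400));cv2.imwrite('pics/t2c.png',np.hstack([a,q]))
E
```

```text
t: 6.78
eef_pos: [0.612, -0.1068, 0.0248]
tool_rot: [-3.137, -0.017, -0.086]
wrist_force: [0.2, -0.3, -3.4]
width: 0.421
t 6.78 [ 0.612  -0.1068  0.0248] [-3.1371 -0.017  -0.0858] F [ 0.2 -0.3 -3.4] w 0.421
turn share [-0.003  -0.0113 -0.0007] | slide share, after turn [-0.0057 -0.0005  0.0015] before turn [-0.0057 -0.0005  0.0014]
```

View pics/t2c.png

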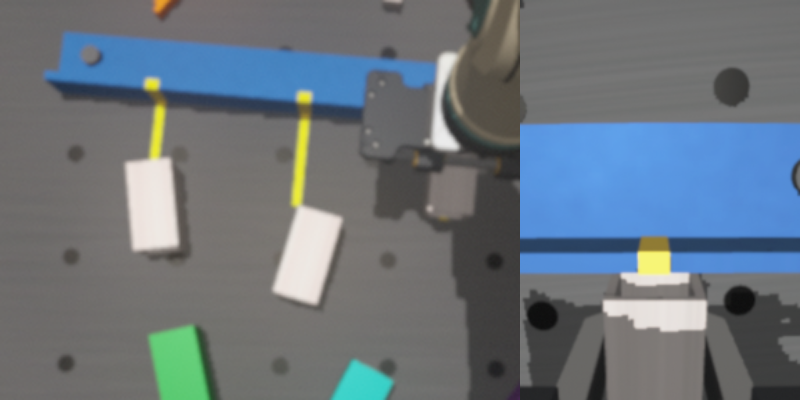

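The crop shows the right tube gripped and centred on its yellow mark (wrist crop at 655,255), with its end near the stop. I'll level it, set it down and press until contact.

```bash
python3 -m pendant '{"slide":[[0.004,0,0.002],[0.006,0,0]],"angular":[[0,-0.01,0],[0,0,0]]}' - 25;python3 g.py .6092 -.1063 .024 -4.85
```

```text
t: 7.12
eef_pos: [0.6161, -0.1072, 0.0239]
tool_rot: [-3.137, 0.0, -0.086]
wrist_force: [-0.3, 0.7, -3.3]
width: 0.424
t 7.12 [ 0.6161 -0.1072  0.0239] [-3.1371e+00  2.0000e-04 -8.5800e-02] F [-0.3  0.7 -3.3] w 0.424
turn share [-0.003   0.0001 -0.0008] | slide share, after turn [-0.0138 -0.0006 -0.0002] before turn [-0.0138 -0.0005 -0.0002]
```

```bash
python3 -m pendant '{"slide":[[0.002,0,0.0035],[0.006,0,0],[0.006,0,0]],"angular":[[0,0,0],[0,0,0],[0,0,0]]}' - 25;python3 g.py .6092 -.1063 .024 -4.85
```

```text
t: 7.5
eef_pos: [0.6212, -0.1077, 0.0224]
tool_rot: [-3.137, 0.005, -0.086]
wrist_force: [-4.5, 0.0, 1.2]
width: 0.427
t 7.5 [ 0.6212 -0.1077  0.0224] [-3.137   0.0048 -0.086 ] F [-4.5  0.   1.2] w 0.427
turn share [-0.0031  0.0032 -0.0009] | slide share, after turn [-0.0241 -0.0007 -0.0032] before turn [-0.0241 -0.0007 -0.0031]
```

```bash
python3 -m pendant '{"slide":[[0.006,0,-0.0003],[0.006,0,-0.0003]],"angular":[[0,0.002,0],[0,0.002,0]]}' - 25;python3 - <<'E'
from h import *
s=manip.get_state();st(s);g=imaging.grab_frame('wrist')
c=cam('wrist',s)
u=np.array([.9964,-.0845,0]);n=np.array([.0845,.9964,0])
for nn in(-.0544,-.0744,-.0344): print(np.round(pix(c,[u*.656+n*nn,u*.656+n*nn+[0,0,.04]])))
cv2.imwrite('pics/w3.png',cv2.resize(g[120:270,180:330],None,fx=4,fy=4,interpolation=cv2.INTER_CUBIC))
E
```

```text
t: 7.75
eef_pos: [0.6214, -0.1077, 0.0221]
tool_rot: [-3.137, 0.011, -0.086]
wrist_force: [-6.8, 0.3, 5.4]
width: 0.426
t 7.75 [ 0.6214 -0.1077  0.0221] [-3.1366  0.0111 -0.0859] F [-6.8  0.3  5.4] w 0.426
[[257. 194.]
 [256. 216.]]
[[287. 194.]
 [294. 215.]]
[[227. 194.]
 [219. 216.]]
```

View pics/w3.png

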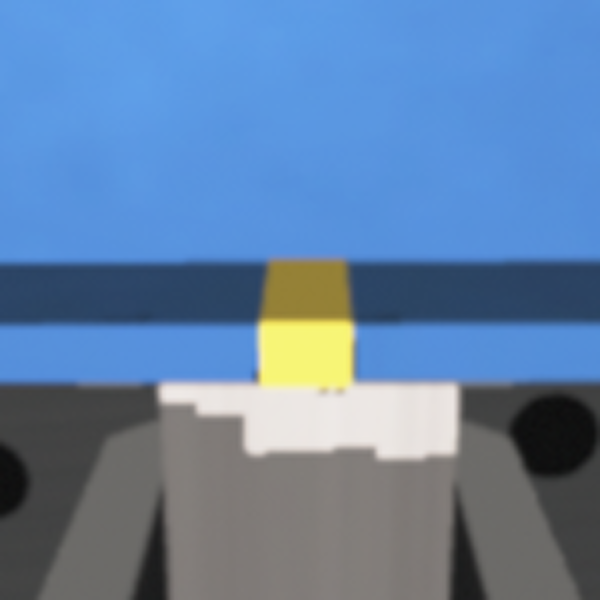

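Seated: the tube end is flush with the stop edge (row 383) and its centre at 309 matches the mark centre at 306, about 0.4 mm off. I'll release it and go to the middle tube.

```bash
python3 -m pendant '{"slide":[[0,0,0],[0,0,0],[0,0,-0.08],[0,0,-0.08],[0,0,0]],"angular":[[0,0,0],[0,0,0],[0,0,0],[0,0,0],[0,0,0]]}' 0.65 ;python3 g.py .521 .025 .022 -15.8
```

```text
t: 8.43
eef_pos: [0.6272, -0.1086, 0.105]
tool_rot: [-3.137, 0.001, -0.086]
wrist_force: [0.4, 0.2, -0.3]
width: 0.651
t 8.43 [ 0.6272 -0.1086  0.105 ] [-3.1369e+00  1.0000e-03 -8.5700e-02] F [ 0.4  0.2 -0.3] w 0.651
turn share [-0.003   0.0009  0.1267] | slide share, after turn [-0.2772 -0.1993  0.1659] before turn [-0.2344 -0.2473  0.1673]
```

```bash
python3 -m pendant '{"slide":[[0,0,0],[0,0,0],[-0.069,-0.05,0],[-0.069,-0.05,0],[-0.069,-0.05,0],[-0.05,-0.03,0],[0,0,0],[0,0,0]],"angular":[[-0.003,0,0.063],[0,0,0.063],[0,0,0],[0,0,0],[0,0,0],[0,0,0],[0,0,0],[0,0,0]]}'  ;python3 g.py .521 .025 .022 -15.8
```

```text
t: 9.43
eef_pos: [0.5285, 0.0154, 0.0993]
tool_rot: [3.14, -0.002, -0.282]
wrist_force: [0.3, -0.7, -0.5]
width: 0.649
t 9.43 [0.5285 0.0154 0.0993] [ 3.1404e+00 -2.4000e-03 -2.8200e-01] F [ 0.3 -0.7 -0.5] w 0.649
turn share [ 0.0008 -0.0016 -0.0042] | slide share, after turn [-0.0197 -0.0144  0.1547] before turn [-0.0202 -0.0145  0.1546]
```

```bash
python3 -m pendant '{"slide":[[-0.02,-0.014,0],[0,0,0.07],[0,0,0.05],[0,0,0.03],[0,0,0],[0,0,0]],"angular":[[0,-0.0016,-0.004],[0,0,0],[0,0,0],[0,0,0],[0,0,0],[0,0,0]]}'  ;python3 g.py .521 .025 .022 -15.8
```

```text
t: 10.18
eef_pos: [0.5246, 0.0226, 0.0228]
tool_rot: [3.141, -0.005, -0.281]
wrist_force: [0.1, 0.5, 0.1]
width: 0.651
t 10.18 [0.5246 0.0226 0.0228] [ 3.1412 -0.0054 -0.281 ] F [0.1 0.5 0.1] w 0.651
turn share [ 0.0003 -0.0036 -0.0035] | slide share, after turn [-0.0083 -0.0027  0.0016] before turn [-0.0083 -0.0027  0.0015]
```

```bash
python3 -m pendant '{"slide":[[-0.004,-0.003,0.001],[0,0,0],[0,0,0],[0,0,0],[0,0,0],[0,0,0]],"angular":[[0,-0.0036,-0.003],[0,0,0],[0,0,0],[0,0,0],[0,0,0],[0,0,0]]}' 0 25 ;python3 g.py .6210 .0331 .022 -4.85
```

```text
t: 10.92
eef_pos: [0.5238, 0.0248, 0.0238]
tool_rot: [-3.141, -0.002, -0.276]
wrist_force: [-0.6, 0.1, -0.8]
width: 0.426
t 10.93 [0.5238 0.0248 0.0238] [-3.1412e+00 -1.9000e-03 -2.7620e-01] F [-0.6  0.1 -0.8] w 0.426
turn share [-1.000e-04 -1.300e-03 -1.277e-01] | slide share, after turn [ 0.1923 -0.0331  0.0036] before turn [ 0.1825 -0.0691  0.004 ]
```

```bash
python3 -m pendant '{"slide":[[0.025,-0.008,0],[0.03,-0.008,-0.001],[0.03,-0.008,-0.001],[0.03,-0.008,-0.001]],"angular":[[0,0.002,-0.032],[0,0.005,-0.032],[0,0.005,-0.032],[0,0.005,-0.032]]}' ;python3 g.py .6210 .0331 .023 -4.85
```

```text
t: 11.42
eef_pos: [0.5776, 0.0283, 0.0251]
tool_rot: [3.137, -0.013, -0.075]
wrist_force: [-0.0, -0.6, -3.1]
width: 0.426
t 11.43 [0.5776 0.0283 0.0251] [ 3.137  -0.0133 -0.0755] F [-0.  -0.6 -3.1] w 0.426
turn share [ 0.003  -0.0089  0.0061] | slide share, after turn [ 0.0857 -0.0169  0.0042] before turn [ 0.0858 -0.0161  0.0052]
```

```bash
python3 -m pendant '{"slide":[[0.025,-0.006,0.003],[0.025,-0.006,-0.0005],[0.02,-0.004,-0.0005],[0.015,-0.002,0]],"angular":[[0.003,-0.008,0.006],[0,0.003,0],[0,0.003,0],[0,0.002,0]]}' ;python3 g.py .6210 .0331 .023 -4.85
```

```text
t: 11.92
eef_pos: [0.6211, 0.0344, 0.0239]
tool_rot: [3.141, -0.008, -0.08]
wrist_force: [-3.9, 0.5, 4.0]
width: 0.425
t 11.93 [0.6211 0.0344 0.0239] [ 3.1412 -0.0076 -0.0802] F [-3.9  0.5  4. ] w 0.425
turn share [ 0.0003 -0.0051  0.003 ] | slide share, after turn [0.     0.0026 0.0017] before turn [-0.      0.0026  0.0017]
```

```bash
python3 -m pendant '{"slide":[[0.007,0.002,0],[0.007,0.001,0],[0.007,0,0]],"angular":[[0,-0.004,0.003],[0,0.001,0.001],[0,0.001,0]]}' ;python3 - <<'E'
from h import *
s=manip.get_state();st(s);g=imaging.grab_frame('wrist')
cv2.imwrite('pics/w4.png',cv2.resize(g[120:270,180:330],None,fx=4,fy=4,interpolation=cv2.INTER_CUBIC))
E
```

```text
t: 12.3
eef_pos: [0.6246, 0.0336, 0.0237]
tool_rot: [3.141, 0.011, -0.084]
wrist_force: [-9.7, -0.0, 8.4]
width: 0.423
t 12.3 [0.6246 0.0336 0.0237] [ 3.1414  0.011  -0.0842] F [-9.7 -0.   8.4] w 0.423
```

View pics/w4.png

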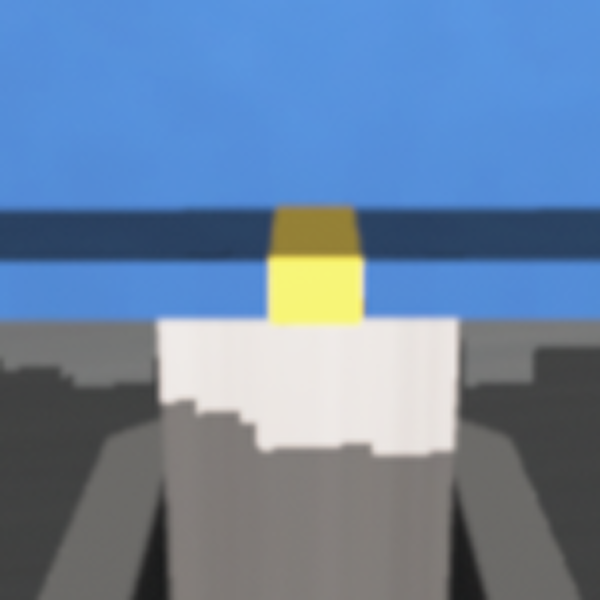

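```bash
python3 -m pendant '{"slide":[[0.001,0.003,-0.0005],[0.005,0.001,0]],"angular":[[0,0.005,0],[0,0.002,0]]}' ;python3 - <<'E'
from h import *
s=manip.get_state();st(s);g=imaging.grab_frame('wrist')
h=cv2.cvtColor(g,cv2.COLOR_BGR2HSV).astype(int)
for r in (197,200,203,206,215,222):
  y=np.where((abs(h[r,:,0]-29)<8)&(h[r,:,1]>90))[0]; w=np.where((h[r,180:330,2]>180)&(h[r,180:330,1]<40))[0]+180
  print(r,'yel',(y.min(),y.max()) if len(y) else '', 'white',(w.min(),w.max()) if len(w) else '')
E
```

```text
t: 12.6
eef_pos: [0.6246, 0.0331, 0.0237]
tool_rot: [-3.14, 0.007, -0.083]
wrist_force: [-8.7, 1.8, 7.7]
width: 0.425
t 12.6 [0.6246 0.0331 0.0237] [-3.1404  0.0066 -0.0832] F [-8.7  1.8  7.7] w 0.425
197 yel (np.int64(0), np.int64(511)) white 
200 yel (np.int64(0), np.int64(511)) white (np.int64(219), np.int64(294))
203 yel (np.int64(52), np.int64(64)) white (np.int64(220), np.int64(294))
206 yel (np.int64(53), np.int64(64)) white (np.int64(220), np.int64(294))
215 yel (np.int64(55), np.int64(66)) white (np.int64(220), np.int64(293))
222 yel (np.int64(56), np.int64(67)) white (np.int64(221), np.int64(293))
```

Contact confirmed (x stayed still under load), and the offset is now about 0.5 mm. On to the left tube.

```bash
python3 -m pendant '{"slide":[[0,0,0],[0,0,0],[0,0,-0.08],[0,0,-0.08],[0,0,0]],"angular":[[0,0,0],[0,0,0],[0,0,0],[0,0,0],[0,0,0]]}' 0.65 ;python3 g.py .5655 .1655 .022 6.9
```

```text
t: 13.28
eef_pos: [0.6312, 0.0307, 0.1066]
tool_rot: [-3.141, -0.005, -0.085]
wrist_force: [0.2, 0.3, -0.9]
width: 0.648
t 13.28 [0.6312 0.0307 0.1066] [-3.1414 -0.0049 -0.0853] F [ 0.2  0.3 -0.9] w 0.648
turn share [ 0.0002 -0.0033 -0.1371] | slide share, after turn [-0.098  -0.2835  0.1692] before turn [-0.1547 -0.2575  0.1685]
```

```bash
python3 -m pendant '{"slide":[[0,0,0],[0,0,0],[-0.024,-0.07,0],[-0.024,-0.07,0],[-0.024,-0.07,0],[-0.015,-0.05,0],[0,0,0],[0,0,0]],"angular":[[0,-0.0033,-0.069],[0,0,-0.068],[0,0,0],[0,0,0],[0,0,0],[0,0,0],[0,0,0],[0,0,0]]}'  ;python3 g.py .5655 .1655 .022 6.9
```

```text
t: 14.28
eef_pos: [0.573, 0.1526, 0.0999]
tool_rot: [3.137, -0.001, 0.122]
wrist_force: [0.3, -0.6, -0.2]
width: 0.647
t 14.28 [0.573  0.1526 0.0999] [ 3.1373e+00 -1.3000e-03  1.2190e-01] F [ 0.3 -0.6 -0.2] w 0.647
turn share [ 0.0029 -0.0009  0.001 ] | slide share, after turn [-0.0118 -0.0274  0.1558] before turn [-0.0119 -0.028   0.1556]
```

```bash
python3 -m pendant '{"slide":[[-0.014,-0.025,0],[0,0,0.07],[0,0,0.05],[0,0,0.033],[0,0,0],[0,0,0]],"angular":[[0.003,-0.0016,0],[0,0,0],[0,0,0],[0,0,0],[0,0,0],[0,0,0]]}'  ;python3 g.py .5655 .1655 .022 6.9
```

```text
t: 15.02
eef_pos: [0.5667, 0.1614, 0.0221]
tool_rot: [-3.141, -0.002, 0.114]
wrist_force: [-0.8, -1.0, 0.9]
width: 0.652
t 15.03 [0.5667 0.1614 0.0221] [-3.1414e+00 -2.4000e-03  1.1440e-01] F [-0.8 -1.   0.9] w 0.652
turn share [-0.0002 -0.0016 -0.004 ] | slide share, after turn [-0.0014 -0.0084  0.0002] before turn [-0.0015 -0.0084  0.0002]
```

```bash
python3 -m pendant '{"slide":[[0,-0.0084,0],[0,0,0],[0,0,0],[0,0,0],[0,0,0],[0,0,0]],"angular":[[0,-0.0016,-0.004],[0,0,0],[0,0,0],[0,0,0],[0,0,0],[0,0,0]]}' 0 25 ;python3 g.py .6329 .1728 .022 -4.85
```

```text
t: 15.78
eef_pos: [0.5672, 0.1664, 0.0239]
tool_rot: [-3.141, -0.003, 0.121]
wrist_force: [-0.2, -0.3, -1.8]
width: 0.421
t 15.78 [0.5672 0.1664 0.0239] [-3.1406e+00 -2.7000e-03  1.2090e-01] F [-0.2 -0.3 -1.8] w 0.421
turn share [-0.0008 -0.0018  0.137 ] | slide share, after turn [ 0.1298 -0.0238  0.0038] before turn [0.1319 0.0032 0.0042]
```

```bash
python3 -m pendant '{"slide":[[0.024,-0.001,0.0005],[0.024,-0.003,-0.0005],[0.024,-0.005,-0.0005],[0.02,-0.006,-0.0005]],"angular":[[0,0,0.034],[0,0.003,0.034],[0,0.003,0.034],[0,0.003,0.034]]}' ;python3 g.py .6329 .1728 .0235 -4.85
```

```text
t: 16.27
eef_pos: [0.6049, 0.1756, 0.0238]
tool_rot: [3.14, 0.002, -0.091]
wrist_force: [-0.5, 0.3, -2.1]
width: 0.422
t 16.27 [0.6049 0.1756 0.0238] [ 3.1396e+00  1.9000e-03 -9.1400e-02] F [-0.5  0.3 -2.1] w 0.422
turn share [ 0.0013  0.0013 -0.0045] | slide share, after turn [0.0562 0.0009 0.0007] before turn [0.0562 0.0005 0.0006]
```

```bash
python3 -m pendant '{"slide":[[0.02,0,0.001],[0.02,0,-0.0005],[0.014,0,-0.0005],[0.01,0,0]],"angular":[[0,0.001,-0.0045],[0,0.003,0],[0,0.003,0],[0,0.002,0]]}' ;python3 g.py .6329 .1728 .0235 -4.85; python3 - <<'E'
from h import *
s=manip.get_state();g=imaging.grab_frame('wrist')
cv2.imwrite('pics/w5.png',cv2.resize(g[120:270,180:330],None,fx=4,fy=4,interpolation=cv2.INTER_CUBIC))
E
```

```text
t: 16.77
eef_pos: [0.632, 0.1743, 0.0237]
tool_rot: [3.138, 0.002, -0.084]
wrist_force: [-9.5, -0.0, 8.6]
width: 0.425
t 16.77 [0.632  0.1743 0.0237] [ 3.138e+00  2.300e-03 -8.400e-02] F [-9.5 -0.   8.6] w 0.425
turn share [0.0024 0.0015 0.0004] | slide share, after turn [0.0021 0.0029 0.0004] before turn [0.0021 0.0029 0.0004]
```

View pics/w5.png

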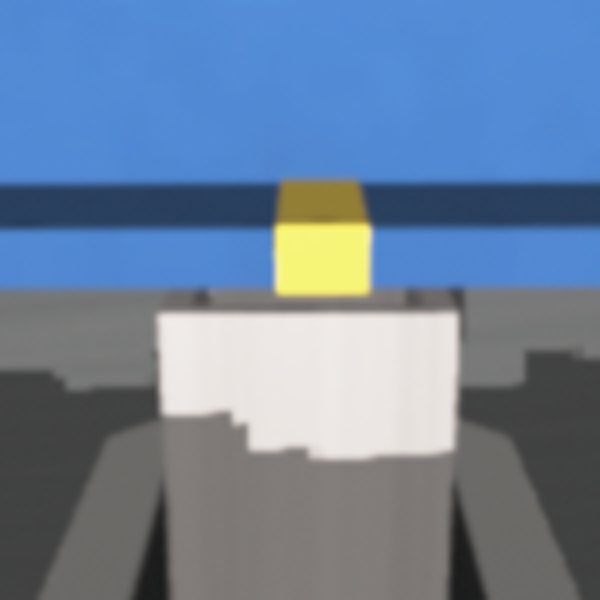

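The left tube shows a gap of about 3 mm to the stop and sits about 1.9 mm to the left of its mark (309 against 323). I'll correct both.

```bash
python3 -m pendant '{"slide":[[0.005,0.004,-0.001],[0.007,0.002,0],[0.009,0.001,0],[0.009,0,0]],"angular":[[0.001,0.002,0],[0,0.002,0],[0,0.002,0],[0,0.001,0]]}' ;python3 g.py .6329 .1728 .0235 -4.85; python3 - <<'E'
from h import *
s=manip.get_state();g=imaging.grab_frame('wrist')
cv2.imwrite('pics/w6.png',cv2.resize(g[120:270,180:330],None,fx=4,fy=4,interpolation=cv2.INTER_CUBIC))
E
```

```text
t: 17.32
eef_pos: [0.6356, 0.1721, 0.0237]
tool_rot: [3.139, 0.014, -0.082]
wrist_force: [-12.2, -0.2, 8.9]
width: 0.427
t 17.32 [0.6356 0.1721 0.0237] [ 3.1391  0.0143 -0.0824] F [-12.2  -0.2   8.9] w 0.427
turn share [0.0017 0.0095 0.0015] | slide share, after turn [-0.0055 -0.0009  0.0003] before turn [-0.0055 -0.0009  0.0004]
```

View pics/w6.png

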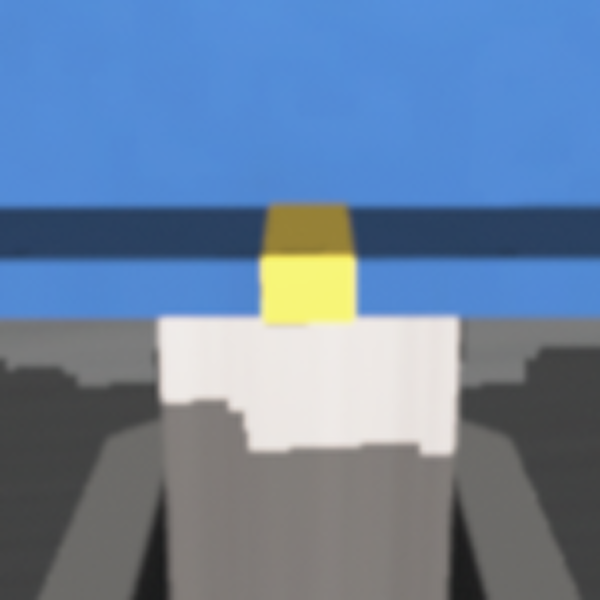

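The left tube is flush and centred (309 against 309). I'll release it, retreat and check the whole row.

```bash
python3 -m pendant '{"slide":[[0,0,0],[0,0,0],[0,0,-0.08],[0,0,-0.1],[0,0.1,-0.12],[-0.06,0.1,-0.06],[-0.08,0.09,0],[-0.08,0,0],[0,0,0],[0,0,0]],"angular":[[0,0,0],[0,0,0],[0,0,0],[0,0,0],[0,0,0],[0,0,0],[0,0,0],[0,0,0],[0,0,0],[0,0,0]]}' 0.65
python3 - <<'E'
from m import *
s=manip.get_state();st(s);f=imaging.grab_frame('wrist');cv2.imwrite('pics/w7.png',f);c=cam('wrist',s)
tubes(f,c)
print('targets L .6329 .1728, M .6210 .0331, R .6092 -.1063 yaw -4.85')
p=max(comps(blue(f),500),key=len)
e=np.array([[x,p[p[:,0]==x,1].max()+.5] for x in np.arange(p[:,0].min()+15,p[:,0].max()-15)])
w=world(c,e,.04)[:,:2];w=w[w[:,0]>.6];k=np.polyfit(w[:,1],w[:,0],1);print('stop yaw',np.degrees(-np.arctan(k[0])),k[1])
for p in comps(yellow(f),12): print(np.round(world(c,p,.04).mean(0),4),len(p))
t=imaging.grab_frame('top');tubes(t,cam('top'))
cv2.imwrite('pics/fin.png',np.hstack([cv2.resize(f,(400,300)),cv2.resize(t,(400,300))]))
E
```

```text
t: 18.62
eef_pos: [0.5277, 0.0388, 0.1999]
tool_rot: [3.139, -0.016, -0.089]
wrist_force: [-0.2, 0.6, 0.4]
width: 0.654
t 18.62 [0.5277 0.0388 0.1999] [ 3.1386 -0.0156 -0.0893] F [-0.2  0.6  0.4] w 0.654
 tube [624.  34.] size [42.1 87.7] yaw -4.6 px [253. 100.]
 tube [634. 172.] size [42.1 85.3] yaw -4.8 px [125. 102.]
 tube [ 609. -106.] size [41.7 81.7] yaw -4.9 px [383. 100.]
targets L .6329 .1728, M .6210 .0331, R .6092 -.1063 yaw -4.85
stop yaw -4.753835266150821 0.6560770507459814
[ 0.6528 -0.11    0.04  ] 74
[0.6758 0.1692 0.04  ] 56
[0.5772 0.0367 0.04  ] 28
[ 0.5666 -0.0879  0.04  ] 27
[0.5874 0.1606 0.04  ] 27
 tube [798. -36.] size [96.8 44.6] yaw 4.2 px [288.  35.]
 tube [ 611. -108.] size [39.6 86.1] yaw -0.6 px [328. 138.]
```

View pics/fin.png

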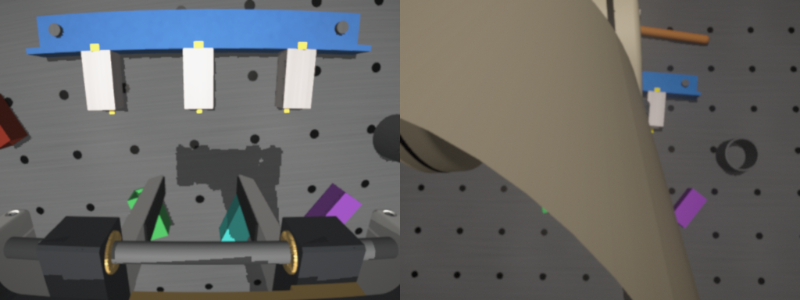

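The final view shows all three tubes against the stop on their marks, with yaws of -4.6, -4.8 and -4.9° against the stop's -4.75°, and the gripper clear of everything.

```bash
python3 -c "
from rig import job;print(job.sign_off())"
```

```text
the job is handed in; nothing more can be done
None
```

The three bright tubes are in a row against the blue stop, one on each yellow line, and the job is handed in. It took about 18.6 s of the 56 s allowed. I gripped each tube lightly, slid it over the table and pressed it against the stop.

**Alignment:** In the last wrist view the tubes read within about 1 mm of their lines. Their yaws were -4.6, -4.8 and -4.9° against the stop's -4.75°. The close-ups showed all three ends flush, and the readings taken while I moved and pressed the tubes stayed under 40 N.

**Checks that failed or disagreed:**
- **Possible lifting:** While sliding, the wrist at times carried a tube's weight. The tubes may have been off the table by 1 to 2 mm for moments, most clearly the right one before I lowered it again.
- **Final top view:** The arm blocked two of the tubes, so it could not serve as a second check on them. Its reading of the right tube was partly hidden (yaw -0.6°), and I did not rely on it.
- **Tube lengths:** The wrist picture read the middle and left tubes 5 to 8 mm too long and their centres 1 to 3 mm too far forward. I took this to be the outline running into the mark on the stop.

The look-alikes, the red tube and the other things were not part of any move.

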